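# Fetch the straightedge from the push-latch case and lay it on the plate

## Task

The steel straightedge is shut inside the low blue bench case: press the case's sloping door gently inward near its low edge until the spring catch lets go and the door swings fully open by itself, without forcing it once it comes up against its stop. Take the straightedge out and lay it down on the bench, flat on its narrow underside, flush against the free near edge of the clamped plate and about centred on it. Leave the case standing open, let go of the straightedge, and leave the other things where they are.

Things in the scene. Friction and masses are not known exactly. Their poses are not given: they have to be found in the camera images.
- cabinet_door (a joint): Angle of the case's sloping door about its hinge (rad): 0 shut and caught, about -0.06 at most when pressed in, 2.05 fully open (just past upright). A hidden spring catch under the low edge holds it shut; it cannot be pulled open. Once the catch lets go, a spring swings the door up in about 2.5 s as the finger leaves, and holds it open.
- door_press (a point): Point on the door's outer face, centre of a 30 x 60 mm aluminium press plate, 236 mm from the hinge, 22 mm from the low edge. z = outward normal, x = up the slope to the hinge. Pressed here it resists with about 4 to 6 N; the catch lets go after 3 to 11 mm, different every time; 2 mm further is a firm rubber stop, where the force climbs steeply (10 N is harmless, over 30 N damages it).
- door_hinge (a point): Middle of the hinge line (along y), at the door's outer face. The door panel is 258 mm from hinge to low edge, 274 mm wide, 8 mm thick; shut it slopes 22 degrees, high at the hinge. Opening, its low edge rises on an arc of 258 mm about the hinge, first up and a little (20 mm) towards the robot: the pressing finger must draw back towards the robot, clear of it.
- cabinet: The case: blue painted steel, fixed to the bench, 250 mm deep (x), 290 mm wide (y); walls 6 mm thick, side walls 52 mm high in front rising to 153 mm at the rear, front wall 26 mm high. Origin at the centre of its underside; -x is the low front, +x the hinge side. Inner floor 20 mm above the bench. The catch takes up the front 65 mm inside, and a catch foot hangs under the door.
- straightedge_mid (a point): Centre of the straightedge, half-way up: a plain ground steel bar 150 mm long (its x), 20 mm wide (y), 25 mm high (z), with dark round holes in its sides, 0.25 to 0.5 kg. At the start it lies on the case's inner floor, roughly along the case's x. Both ends and both sides are alike.
- plate_edge (a point): Middle of the free long edge of the clamped dark steel plate, at bench height. Plate 120 mm (x) by 200 mm (y), 8 mm thick, fixed flat on the bench by two clamps on its far (+x) side, 68 mm high. x = from this edge into the plate, y = along the edge (-100 to +100 mm). A straightedge lying flush outside the edge has its centre at x = -10 mm, z = 12.5 mm.
- punch: Bystander: dark scribing punch, 130 x 10 x 10 mm, lying in the case along its left wall; origin under its middle.
- offcut: Bystander: steel offcut block 30 x 60 x 20 mm lying on the plate, its centre at least 70 mm from the free edge; origin under its middle.
- pliers: Bystander: pliers 170 x 54 x 15 mm on the bench; origin under their middle.
- disc: Bystander: dark steel disc, 48 mm across, 8 mm thick, on the bench; origin under its middle.
- hammer: Bystander: hammer, 260 mm long, on the bench; origin under its middle.
- wrench: Bystander: wrench, 180 mm long, on the bench; origin under its middle.

How it is judged:
By the outcome, as a careful person would: the job done as asked, in the order asked, and still so for the second after the job is handed in, with the robot touching nothing.
It also fails if it takes over 58 s, if anything falls off the work surface, if the arm or the gripper's body presses on something with over 40 N, if the wrist force passes 120 N, or if a joint passes its speed limit or range.

## Robot

A 7-joint arm with a two-finger parallel gripper is mounted at the origin on the work surface. World frame = base frame: x ahead of the robot, y to its left, z up, the work surface at z = 0. Lengths are in m, angles in degrees, forces in N, time in s.
With the tool pointing down it reaches from about 0.425 to 0.875 m from the base axis. Payload 8.4 kg.
Tool frame: the origin (TCP) lies at the very end of the fingers, on their centre line; the grasp point (between the pads) lies 19 mm behind it (arm.grip_depth is the distance from the TCP to the grasp point, in m); z points along the fingers, y is the line along which they close (so a half turn about z gives the same grasp; the last joint's range is limited). The gripper opens to 87 mm and grips with 3 to 60 N. Pads are 19 mm wide; open, the fingers measure 117 mm over their backs; the gripper's body (75 mm by 190 mm) begins 51 mm behind the grasp point.
Start: joints at [-69.511, 19.091, 2.286, 83.961, -0.768, 76.965, -3.352], TCP at [0.287, 0.583, 0.223] pointing down, gripper open.
Joint ranges: [-147.57, 147.57], [-21.85, 119.76], [-74.77, 79.35], [14.55, 137.4], [-85.83, 265.84], [4.83, 119.75], [-152.11, 152.11]. Speed limits (degrees/s): [127.2, 127.2, 159.86, 159.86, 180, 180, 180].

## Interface

Orientations are given as a 3x3 rotation matrix whose columns are the frame's x, y, z axes.
In Python, from workcell import arm, snapshot, models gives the robot as it stands.
- The arm moves only by the tool arm_command, never from a script. Its argument "targets" is a list of rows, each an object of numbers: "x", "y", "z": the shift along the world's x, y, z in mm; "turn": the turn about the world's z in degrees. In form: [{"x": .., "y": .., "z": .., "turn": ..}, ...]. A call has 1 to 12 rows; each row shifts and turns the commanded pose from where the row before left it; what a row does not reach is not made up. A row lasts 1/8 s, in which the tool goes at most 62.5 mm and 10.7 degrees, less where a joint would pass 70% of its speed; a pose out of reach is approached as far as the arm can. A call is refused whole if a number of a shift passes 62.5 or a number of a turn 10.7, either way. A call with a gripper value outside its range is refused whole. "jaw" is the finger opening in mm, from 0 to 87, set as the call begins (left out, the last holds). The fingers move at their own pace and stop on an object; "grip_force" is the grip in N (left out, the last holds). Time passes only in rows, so rows that do not move let the fingers close. It gives the time, the measured TCP pose, the force, the opening and the grip force at its end, in the units of the state.
- arm.state(): the state, without advancing time (a new reading comes with each control period).
- snapshot(name): name is "side" or "top"; returns a dict with "image" (420x560x3 uint8, red, green, blue), "depth" (420x560 float32, m along the optical axis (not along the pixel's ray), 0 where there is no reading), "mtx" (3x3 intrinsics, pixels), "distortion" ([k1, k2, p1, p2, k3] as OpenCV has them; the pictures are not rectified), "rvec" (rotation vector, rad) and "tvec" (3), from world to camera coordinates, as OpenCV has them. Camera axes: x right, y down, z forward; pixel columns grow to the right and rows downward; lengths in m; the calibration is good to about 2 mm. A picture is of the moment at which its call begins.
- arm.close_job(): hands the job in; it is judged then, once.
Trained networks look in a picture, given as the dict that the camera call returned (one of the last four; its "shot" number tells which), for a name from the list of things; names that differ only in an ending like _2 or _b are one class to them, and where a whole thing is asked for, a point or a joint stands for the part that bears it (a point fixed in the world has none). Each returns a list of dicts, best first, with "score" (0 to 1); they miss things now and then, are a little off and sometimes report something else, mostly with a low value. They report only what shows in the picture. A call takes as long as a camera call.
- models.masks_of(picture, target): "mask" (420x560 bool, what is visible of it) and "at" ([column, row] in pixels, amid what is visible of it).
- models.landmark_of(picture, target): "at" ([column, row] in pixels: a listed point, or the origin of a listed thing).
The state is a dict: "t": time; "joint_pos": joint angles; "joint_velocities": joint speeds; "tau": joint torques, N m; "eef_pos": TCP position; "ee_rot": TCP orientation; "force": force on the tool from outside, world axes, zero at the start; "wrist_torque": the same for the moment, N m; "gripper_width": opening from 0.0 (shut) to 1.0 (fully open); "grasp_force": force on a finger pad.
Only numpy, scipy, OpenCV 4.12 (cv2) and the standard library are available. Lean on these libraries where they do the work, as an engineer would, in place of code of your own. Each camera call takes 0.05 s, during which the arm holds its last target. There are 200 camera calls.

## Working session

There is one attempt and no reset: what is moved stays moved. The work goes in short steps, Python scripts to look and compute and a tool call to move; the robot and the scene stay as the last step left them, time stands still between calls to the robot, and variables do not carry over. Pictures are saved under pics/ and viewed, at most 10 in all, crops included, and the job is handed in when it is done.

Besides the shell and the picture viewer there is one more tool, called after ">>>" in YAML: its name, and indented under it one key for each argument. arm_command: Moves the arm, as the interface text tells. Its arguments: {"type":"object","properties":{"targets":{"type":"array"},"jaw":{"type":"number"},"grip_force":{"type":"number"}},"required":["targets"]}

```bash
mkdir -p pics; cat > h.py <<'E'
import numpy as np, cv2
from workcell import arm, snapshot, models
def ray(s,uv):
    R=cv2.Rodrigues(np.array(s["rvec"],float))[0]; t=np.array(s["tvec"],float).ravel()
    p=cv2.undistortPoints(np.array([[uv]],float),np.array(s["mtx"],float),np.array(s["distortion"],float))[0,0]
    return -R.T@t, R.T@np.array([p[0],p[1],1.])
def at_z(s,uv,z):
    c,d=ray(s,uv); return c+d*(z-c[2])/d[2]
def at_d(s,uv):
    u,v=int(round(uv[0])),int(round(uv[1])); w=s["depth"][max(v-1,0):v+2,max(u-1,0):u+2]; w=w[w>0]
    c,d=ray(s,uv); return c+d*np.median(w) if w.size else None
def cloud(s,mask):
    R=cv2.Rodrigues(np.array(s["rvec"],float))[0]; t=np.array(s["tvec"],float).ravel()
    v,u=np.nonzero(mask&(s["depth"]>0)); uv=np.stack([u,v],1).astype(float)
    p=cv2.undistortPoints(uv[:,None],np.array(s["mtx"],float),np.array(s["distortion"],float))[:,0]
    z=s["depth"][v,u]; P=np.c_[p*z[:,None],z]
    return (P-t)@R
def save(s,n): cv2.imwrite("pics/"+n,s["image"][:,:,::-1])
E
python3 - <<'E'
from h import *
np.set_printoptions(precision=4,suppress=True)
for n in("top","side"):
    s=snapshot(n); save(s,n+"1.png"); print(n,ray(s,(280,210)))
    for k in("door_press","door_hinge","cabinet","plate_edge","offcut","pliers","disc","hammer","wrench"):
        for r in models.landmark_of(s,k)[:1]: print(k,round(r["score"],2),np.round(r["at"],1),at_d(s,r["at"]),at_z(s,r["at"],0))
st=arm.state();print(st["t"],st["eef_pos"],st["ee_rot"],st["force"])
E
```

```text
top (array([ 0.3806, -0.0052,  1.2481]), array([ 0.1777, -0.0207, -0.9839]))
door_press 0.59 [345.2 241.8] [ 0.5005 -0.2229  0.065 ] [ 0.5071 -0.2348  0.    ]
door_hinge 0.65 [348.9 169.2] [ 0.6996 -0.2242  0.1443] [ 0.7413 -0.2529  0.    ]
cabinet 0.66 [341.6 215.6] [ 0.5738 -0.2088  0.0948] [ 0.5897 -0.2256  0.    ]
plate_edge 0.58 [185.2 245.9] [ 0.4917  0.2597 -0.0006] [0.4916 0.2596 0.    ]
offcut 0.7 [185.  213.6] [0.5875 0.2588 0.0282] [0.5923 0.2649 0.    ]
pliers 0.81 [272.8 262.1] [ 0.4428 -0.01    0.0134] [ 0.4435 -0.0101  0.    ]
disc 0.69 [272.4 202.8] [ 0.6271 -0.0075  0.0093] [ 0.6289 -0.0075  0.    ]
hammer 0.65 [440.9 242. ] [ 0.5055 -0.5262  0.0245] [ 0.508  -0.5366  0.    ]
wrench 0.69 [104.9 218.2] [0.5752 0.5097 0.0047] [0.5759 0.5116 0.    ]
side (array([-0.3135,  0.7937,  0.8456]), array([ 0.616 , -0.5718, -0.5429]))
door_press 0.75 [338.6 202. ] [ 0.4797 -0.2098  0.059 ] [ 0.5393 -0.2851  0.    ]
door_hinge 0.72 [292.5 157.1] [ 0.6997 -0.2094  0.1481] [ 0.9148 -0.4223  0.    ]
cabinet 0.86 [319.1 206.9] [ 0.4981 -0.1337  0.0646] [ 0.5653 -0.2104  0.    ]
plate_edge 0.8 [224.3 278.1] [ 0.4961  0.2591 -0.0002] [0.4959 0.2593 0.    ]
offcut 0.49 [203.4 261.8] [0.5756 0.2731 0.0193] [0.5963 0.261  0.    ]
pliers 0.67 [302.8 249.3] [ 0.4356  0.0043 -0.0001] [0.4355 0.0044 0.    ]
disc 0.67 [262.7 223.5] [0.6141 0.0111 0.01  ] [0.6252 0.0018 0.    ]
hammer 0.54 [388.3 183.5] [ 0.491  -0.5172  0.005 ] [ 0.4958 -0.525   0.    ]
wrench 0.7 [129.1 308.3] [0.5664 0.5129 0.0064] [0.5731 0.5108 0.    ]
1.0 [0.2867 0.5833 0.2226] [[-0.8975  0.4411  0.    ]
 [ 0.4411  0.8975 -0.    ]
 [-0.     -0.     -1.    ]] [-0.1939  0.1712 -0.2978]
```

```bash
python3 -c "
import cv2,numpy as np
a=cv2.imread('pics/top1.png');b=cv2.imread('pics/side1.png');print(a.shape)"
```

```text
(420, 560, 3)
```

View pics/top1.png

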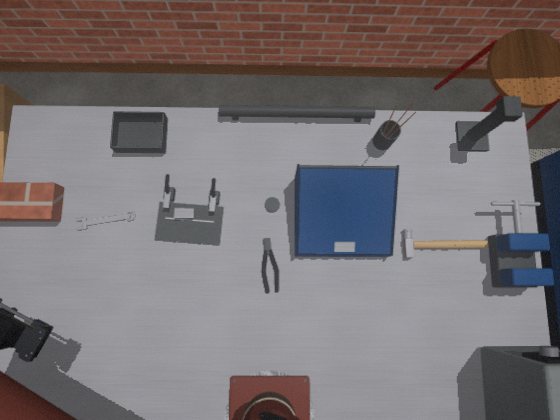

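View pics/side1.png

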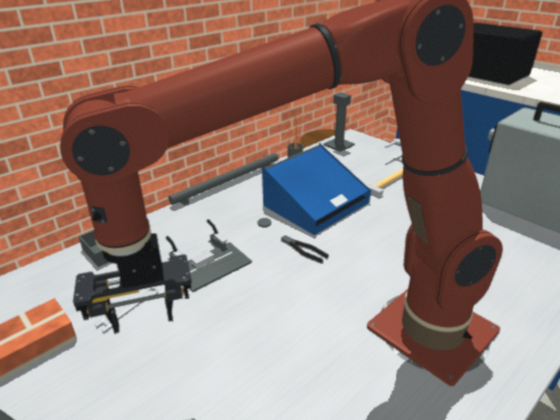

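The top view shows the case door with the press plate at about (345,246) and the clamped plate around (188,223) with its near edge at row ~240. The side view agrees, with the press plate at (339,201). Next I'll measure these precisely.

```bash
python3 - <<'E'
from h import *
np.set_printoptions(precision=4,suppress=True)
s=snapshot("top")
m=models.masks_of(s,"cabinet_door"); 
M=m[0]["mask"]; P=cloud(s,cv2.erode(M.astype(np.uint8),np.ones((5,5)))>0)
c=P.mean(0); n=np.linalg.svd(P-c,full_matrices=False)[2][2]; n*=np.sign(n[2])
print("door",m[0]["score"],M.sum(),"c",c,"n",n,"slope",np.degrees(np.arccos(n[2])),"yaw",np.degrees(np.arctan2(-n[1],-n[0])))
# press plate: bright pixels in a window
g=s["image"].astype(int); w=np.zeros(M.shape,bool); w[236:258,325:365]=1
b=w&(g[:,:,0]>110)
b=cv2.morphologyEx(b.astype(np.uint8),cv2.MORPH_OPEN,np.ones((3,3)))
k,l,stt,cen=cv2.connectedComponentsWithStats(b)
for i in range(1,k):
    cc,d=ray(s,cen[i]); p=cc+d*((c-cc)@n)/(d@n); print("press?",stt[i],cen[i],p)
Mu=M.astype(np.uint8); cnt=max(cv2.findContours(Mu,0,1)[0],key=len)[:,0]; box=cv2.boxPoints(cv2.minAreaRect(cnt))
for q in box:
    cc,d=ray(s,q); print("doorcorner",q,cc+d*((c-cc)@n)/(d@n))
m=models.masks_of(s,"plate_edge"); M=m[0]["mask"]; print("plate",m[0]["score"],M.sum())
pts=[]
for u in range(160,222):
    r=np.nonzero(M[:,u])[0]
    if r.size: pts.append((u,r.max()+.5))
# subpixel refine: gradient along column
gr=cv2.cvtColor(s["image"],cv2.COLOR_RGB2GRAY).astype(float)
W=[]
for u,v in pts:
    v0=int(v); col=gr[v0-6:v0+8,u]; d=np.clip(np.diff(col),0,None)
    vv=v0-6+.5+(np.arange(len(d))*d).sum()/d.sum(); W.append(at_z(s,(u,vv),0.004))
W=np.array(W); W=W[3:-3]; f=np.polyfit(W[:,1],W[:,0],1); r=W[:,0]-np.polyval(f,W[:,1]); ok=abs(r)<.003
f=np.polyfit(W[ok,1],W[ok,0],1); print("edge x=%.4f y + %.4f"%tuple(f),"yaw",np.degrees(np.arctan(-f[0])),"y range",W[:,1].min(),W[:,1].max(),"n",ok.sum(),"res",r[ok].std())
for q in cv2.boxPoints(cv2.minAreaRect(np.array(max(cv2.findContours(M.astype(np.uint8),0,1)[0],key=len)))): print("platecorner",q,at_z(s,q,.008))
s2=snapshot("side")
for sx in (s,s2):
  r=models.landmark_of(sx,"plate_edge")[0]; print(r,at_z(sx,r["at"],0))
r=models.landmark_of(s2,"door_press")[0]; cc,d=ray(s2,r["at"]); print("press side",cc+d*((c-cc)@n)/(d@n))
E
```

```text
door 0.75 7921 c [ 0.5867 -0.2178  0.0994] n [-0.3727  0.0002  0.928 ] slope 21.88236114322625 yaw -0.03163887617567628
press? [334 242  21  10 204] [344.2941 246.5588] [ 0.487  -0.2209  0.0594]
doorcorner [297.5259 252.9811] [ 0.468  -0.0828  0.0517]
doorcorner [298.6173 167.854 ] [ 0.7016 -0.0808  0.1455]
doorcorner [394.14   169.0787] [ 0.7011 -0.354   0.1454]
doorcorner [393.0487 254.2057] [ 0.4657 -0.3679  0.0508]
plate 0.85 2883
edge x=0.0710 y + 0.4832 yaw -4.059067053938745 y range 0.15860674375877296 0.3272150796350772 n 56 res 0.0007920932769571343
platecorner [154.469  240.9646] [0.5054 0.3521 0.008 ]
platecorner [158.9115 174.3274] [0.7159 0.351  0.008 ]
platecorner [226.2124 178.8142] [0.7033 0.1389 0.008 ]
platecorner [221.7699 245.4513] [0.4929 0.1465 0.008 ]
{'at': [185.5, 246.5], 'score': 0.87} [0.4898 0.2586 0.    ]
{'at': [225.8, 278.0], 'score': 0.78} [0.4934 0.2559 0.    ]
press side [ 0.491  -0.1989  0.061 ]
```

>>> arm_command:
  targets:
    - {"x": 45,"y": -42,"turn": 2.2}
    - {"x": 45,"y": -42,"turn": 2.2}
    - {"x": 45,"y": -42,"turn": 2.2}
    - {"x": 45,"y": -42,"turn": 2.2}
    - {"x": 2,"y": -60,"turn": 2.2}
    - {"x": 2,"y": -60,"turn": 2.2}
    - {"x": 2,"y": -60,"turn": 2.2}
    - {"x": 2,"y": -60,"turn": 2.2}
    - {"x": 2,"y": -60,"turn": 2.2}
    - {"x": 2,"y": -60,"turn": 2.2}
    - {"x": 2,"y": -60,"turn": 2.2}
    - {"x": 2,"y": -60,"turn": 1.9}
  jaw: 0

```text
validation failed for argument at $.ta...
```

>>> arm_command:
  targets:
    - {"x": 45,"y": -42,"z": 0,"turn": 2.2}
    - {"x": 45,"y": -42,"z": 0,"turn": 2.2}
    - {"x": 45,"y": -42,"z": 0,"turn": 2.2}
    - {"x": 45,"y": -42,"z": 0,"turn": 2.2}
    - {"x": 2,"y": -60,"z": 0,"turn": 2.2}
    - {"x": 2,"y": -60,"z": 0,"turn": 2.2}
    - {"x": 2,"y": -60,"z": 0,"turn": 2.2}
    - {"x": 2,"y": -60,"z": 0,"turn": 2.2}
    - {"x": 2,"y": -60,"z": 0,"turn": 2.2}
    - {"x": 2,"y": -60,"z": 0,"turn": 2.2}
    - {"x": 2,"y": -60,"z": 0,"turn": 2.2}
    - {"x": 2,"y": -60,"z": 0,"turn": 1.9}
  jaw: 0

```text
t: 2.85
eef_pos: [0.4826, -0.0666, 0.223]
ee_rot: [[-1.0, 0.0, 0.001], [0.0, 1.0, 0.0], [-0.001, 0.0, -1.0]]
force: [0.7, -0.4, 0.8]
gripper_width: 0.007
grasp_force: 0.0
```

>>> arm_command:
  targets:
    - {"x": 0,"y": -50,"z": -20,"turn": 0}
    - {"x": 0,"y": -50,"z": -30,"turn": 0}
    - {"x": 0,"y": -50,"z": -35,"turn": 0}
    - {"x": 0,"y": 0,"z": -40,"turn": 0}
    - {"x": 0,"y": 0,"z": -18,"turn": 0}
    - {"x": 0,"y": 0,"z": 0,"turn": 0}

```text
t: 3.6
eef_pos: [0.4824, -0.2138, 0.079]
ee_rot: [[-1.0, 0.0, -0.002], [0.0, 1.0, 0.0], [0.002, 0.0, -1.0]]
force: [0.1, -0.1, 1.5]
gripper_width: 0.005
grasp_force: 0.0
```

```bash
python3 - <<'E'
from h import *
a=snapshot("top");b=snapshot("side")
A=a["image"][190:290,290:410];A=cv2.resize(A,(400,333));B=cv2.resize(b["image"][140:250,260:380],(400,333))
C=cv2.resize(a["image"][170:260,140:240],(400,333),interpolation=cv2.INTER_CUBIC)
cv2.imwrite("pics/c2.png",np.vstack([np.hstack([A,B])])[:,:,::-1]); cv2.imwrite("pics/plate.png",C[:,:,::-1])
print(arm.state()["eef_pos"],arm.state()["force"])
E
```

```text
[ 0.48369134 -0.21426515  0.08078017] [-0.00516083 -0.09482268  0.30883725]
```

View pics/c2.png

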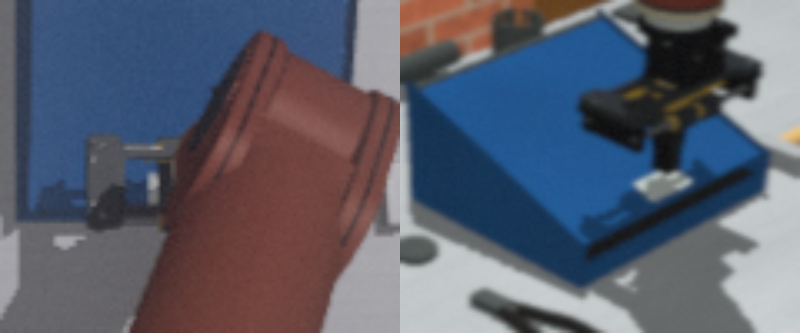

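View pics/plate.png

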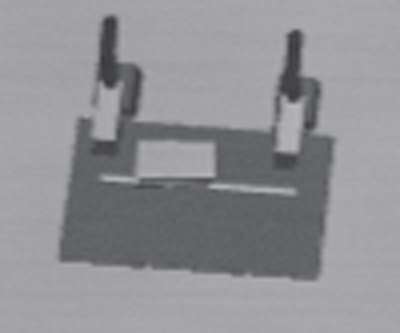

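The fingertip stands right over the press plate. The plate's near edge shows cleanly from (155,241) to (220,245). Pressing comes next.

>>> arm_command:
  targets:
    - {"x": 0,"y": 0,"z": -8,"turn": 0}
    - {"x": 0,"y": 0,"z": -4,"turn": 0}
    - {"x": 0,"y": 0,"z": -2,"turn": 0}
    - {"x": 0,"y": 0,"z": 0,"turn": 0}

```text
t: 4.2
eef_pos: [0.4826, -0.2147, 0.0655]
ee_rot: [[-1.0, 0.001, -0.0], [0.001, 1.0, -0.0], [0.0, -0.0, -1.0]]
force: [-0.3, -0.8, -0.4]
gripper_width: 0.009
grasp_force: 0.0
```

>>> arm_command:
  targets:
    - {"x": 0,"y": 0,"z": -1.5,"turn": 0}
    - {"x": 0,"y": 0,"z": -1.5,"turn": 0}
    - {"x": 0,"y": 0,"z": 0,"turn": 0}

```text
t: 4.58
eef_pos: [0.4826, -0.2147, 0.0624]
ee_rot: [[-1.0, 0.001, -0.0], [0.001, 1.0, -0.0], [0.0, -0.0, -1.0]]
force: [-0.3, -0.0, -0.6]
gripper_width: 0.01
grasp_force: 0.0
```

>>> arm_command:
  targets:
    - {"x": 0,"y": 0,"z": -1,"turn": 0}
    - {"x": 0,"y": 0,"z": -1,"turn": 0}
    - {"x": 0,"y": 0,"z": 0,"turn": 0}

```text
t: 4.95
eef_pos: [0.4831, -0.2148, 0.061]
ee_rot: [[-1.0, 0.001, 0.001], [0.001, 1.0, -0.0], [-0.001, -0.0, -1.0]]
force: [-0.7, 0.4, 4.9]
gripper_width: 0.003
grasp_force: 2.5
```

>>> arm_command:
  targets:
    - {"x": 0,"y": 0,"z": -1,"turn": 0}
    - {"x": 0,"y": 0,"z": -0.7,"turn": 0}
    - {"x": 0,"y": 0,"z": 0,"turn": 0}

```text
t: 5.32
eef_pos: [0.4836, -0.2148, 0.0595]
ee_rot: [[-1.0, 0.001, 0.002], [0.001, 1.0, -0.0], [-0.002, -0.0, -1.0]]
force: [0.7, 1.2, 5.3]
gripper_width: 0.005
grasp_force: 2.7
```

>>> arm_command:
  targets:
    - {"x": 0,"y": 0,"z": -1,"turn": 0}
    - {"x": 0,"y": 0,"z": 0,"turn": 0}

```text
t: 5.58
eef_pos: [0.4839, -0.2148, 0.0586]
ee_rot: [[-1.0, 0.001, 0.002], [0.001, 1.0, -0.0], [-0.002, -0.0, -1.0]]
force: [0.7, 1.1, 6.4]
gripper_width: 0.006
grasp_force: 2.7
```

>>> arm_command:
  targets:
    - {"x": 0,"y": 0,"z": -1,"turn": 0}
    - {"x": 0,"y": 0,"z": 0,"turn": 0}

```text
t: 5.82
eef_pos: [0.484, -0.2148, 0.0577]
ee_rot: [[-1.0, 0.001, 0.002], [0.001, 1.0, -0.0], [-0.002, -0.0, -1.0]]
force: [2.3, 1.5, 5.6]
gripper_width: 0.004
grasp_force: 2.5
```

>>> arm_command:
  targets:
    - {"x": 0,"y": 0,"z": -1,"turn": 0}
    - {"x": 0,"y": 0,"z": 0,"turn": 0}

```text
t: 6.08
eef_pos: [0.4837, -0.2148, 0.0565]
ee_rot: [[-1.0, 0.001, 0.002], [0.001, 1.0, -0.0], [-0.002, -0.0, -1.0]]
force: [1.9, 0.7, 5.9]
gripper_width: 0.003
grasp_force: 2.2
```

>>> arm_command:
  targets:
    - {"x": 0,"y": 0,"z": -1,"turn": 0}
    - {"x": 0,"y": 0,"z": 0,"turn": 0}

```text
t: 6.32
eef_pos: [0.4836, -0.2149, 0.0555]
ee_rot: [[-1.0, 0.001, 0.002], [0.001, 1.0, -0.0], [-0.002, -0.0, -1.0]]
force: [1.0, 0.1, 5.2]
gripper_width: 0.009
grasp_force: 2.2
```

>>> arm_command:
  targets:
    - {"x": 0,"y": 0,"z": -1,"turn": 0}
    - {"x": 0,"y": 0,"z": 0,"turn": 0}

```text
t: 6.58
eef_pos: [0.4836, -0.2149, 0.0545]
ee_rot: [[-1.0, 0.001, 0.002], [0.001, 1.0, -0.0], [-0.002, -0.0, -1.0]]
force: [1.1, 0.2, 5.8]
gripper_width: 0.006
grasp_force: 2.4
```

>>> arm_command:
  targets:
    - {"x": 0,"y": 0,"z": -1,"turn": 0}
    - {"x": 0,"y": 0,"z": 0,"turn": 0}

```text
t: 6.82
eef_pos: [0.4839, -0.2149, 0.0539]
ee_rot: [[-1.0, 0.001, 0.002], [0.001, 1.0, -0.0], [-0.002, -0.0, -1.0]]
force: [0.1, 1.1, 10.5]
gripper_width: 0.006
grasp_force: 4.8
```

Force rose to 10.5 N, so the finger has reached the stop. I'll draw back towards the robot and up.

>>> arm_command:
  targets:
    - {"x": -50,"y": 0,"z": 3,"turn": 0}
    - {"x": -50,"y": 25,"z": 10,"turn": 0}
    - {"x": 0,"y": 50,"z": 30,"turn": 0}
    - {"x": 0,"y": 55,"z": 30,"turn": 0}
    - {"x": 0,"y": 55,"z": 30,"turn": 0}
    - {"x": 0,"y": 55,"z": 30,"turn": 0}
    - {"x": 0,"y": 50,"z": 30,"turn": 0}
    - {"x": 40,"y": 30,"z": 20,"turn": 0}
    - {"x": 0,"y": 0,"z": 0,"turn": 0}
    - {"x": 0,"y": 0,"z": 0,"turn": 0}
    - {"x": 0,"y": 0,"z": 0,"turn": 0}
    - {"x": 0,"y": 0,"z": 0,"turn": 0}
  jaw: 60

```text
t: 8.32
eef_pos: [0.4222, 0.1043, 0.2354]
ee_rot: [[-1.0, 0.002, -0.0], [0.002, 1.0, 0.0], [0.0, 0.0, -1.0]]
force: [0.6, 0.1, -0.2]
gripper_width: 0.693
grasp_force: 0.0
```

>>> arm_command:
  targets:
    - {"x": 0,"y": 0,"z": 0,"turn": 0}
    - {"x": 0,"y": 0,"z": 0,"turn": 0}
    - {"x": 0,"y": 0,"z": 0,"turn": 0}
    - {"x": 0,"y": 0,"z": 0,"turn": 0}
    - {"x": 0,"y": 0,"z": 0,"turn": 0}
    - {"x": 0,"y": 0,"z": 0,"turn": 0}
    - {"x": 0,"y": 0,"z": 0,"turn": 0}
    - {"x": 0,"y": 0,"z": 0,"turn": 0}
    - {"x": 0,"y": 0,"z": 0,"turn": 0}
    - {"x": 0,"y": 0,"z": 0,"turn": 0}

```text
t: 9.57
eef_pos: [0.4227, 0.1049, 0.2356]
ee_rot: [[-1.0, 0.001, -0.0], [0.001, 1.0, -0.0], [0.0, -0.0, -1.0]]
force: [-0.8, -0.4, -0.6]
gripper_width: 0.688
grasp_force: 0.0
```

```bash
python3 - <<'E'
from h import *
np.set_printoptions(precision=4,suppress=True)
a=snapshot("top");b=snapshot("side");save(a,"top3.png")
A=cv2.resize(a["image"][130:270,280:420],(400,400),interpolation=cv2.INTER_CUBIC);B=cv2.resize(b["image"][80:260,230:410],(400,400),interpolation=cv2.INTER_CUBIC)
cv2.imwrite("pics/c3.png",np.hstack([A,B])[:,:,::-1])
for s in(a,b):
  for k in("straightedge_mid","punch"):
    for r in models.landmark_of(s,k)[:2]: print(k,r,at_d(s,r["at"]),at_z(s,r["at"],.0325))
    for m in models.masks_of(s,k)[:1]:
      P=cloud(s,m["mask"]);z=P[:,2];print(m["score"],m["mask"].sum(),np.percentile(P,[5,50,95],axis=0))
      T=P[(z>.038)&(z<.05)] if k[0]=="s" else P
      if len(T)>10:
        c,sz,an=cv2.minAreaRect((T[:,:2]*1000).astype(np.float32)); print("rect",c,sz,an,T[:,2].mean())
E
```

```text
straightedge_mid {'at': [346.6, 203.6], 'score': 0.91} [ 0.6195 -0.234   0.0443] [ 0.6219 -0.2362  0.0325]
0.81 386 [[ 0.5466 -0.2491  0.0255]
 [ 0.6137 -0.2368  0.044 ]
 [ 0.6827 -0.2261  0.0487]]
rect (616.1136474609375, -238.85964965820312) (150.04678344726562, 20.772838592529297) 4.212973117828369 0.04449699352480787
punch {'at': [303.2, 206.3], 'score': 0.49} [ 0.6129 -0.1023  0.0294] [ 0.6123 -0.102   0.0325]
straightedge_mid {'at': [313.5, 191.0], 'score': 0.69} [ 0.6106 -0.2281  0.0387] [ 0.6177 -0.236   0.0325]
0.62 335 [[ 0.5416 -0.2499  0.0215]
 [ 0.6056 -0.2318  0.0397]
 [ 0.6795 -0.2234  0.0476]]
rect (600.6555786132812, -235.28038024902344) (44.16728591918945, 179.24105834960938) 84.97146606445312 0.044003683455098676
```

View pics/c3.png

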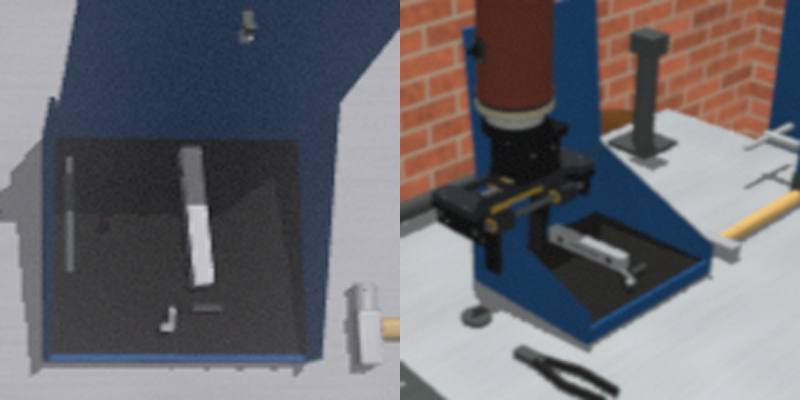

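The door is fully open. The straightedge lies at crop (197,216), its far end tilted slightly to +y (~4°), and the punch is along the left wall. Before reaching in, I'll check how much room the wrist has from the open door.

```bash
python3 - <<'E'
from h import *
np.set_printoptions(precision=3,suppress=True)
e=arm.state()["eef_pos"]; print(e)
Q=[]
for n in("top","side"):
    s=snapshot(n); P=cloud(s,np.ones((420,560),bool)); Q.append(P)
P=np.vstack(Q); az=np.arctan2(e[1],e[0]); c,sn=np.cos(az),np.sin(az)
L=np.c_[(P[:,0]-e[0])*c+(P[:,1]-e[1])*sn, -(P[:,0]-e[0])*sn+(P[:,1]-e[1])*c, P[:,2]-e[2]]
k=(np.hypot(L[:,0],L[:,1])<.16)&(L[:,2]>-.02)&(L[:,2]<.6); L=L[k]
for z in np.arange(0,.6,.05):
    q=L[(L[:,2]>=z)&(L[:,2]<z+.05)]
    if len(q)>5: print(round(z,2),len(q),"radial max",q[:,0].max(),np.percentile(q[:,0],98),"lat",q[:,1].min(),q[:,1].max())
D=Q[1]; k=(D[:,0]>.66)&(D[:,0]<.78)&(D[:,1]<-.1)&(D[:,1]>-.34)
for z in(.2,.25,.3,.35): 
    q=D[k&(abs(D[:,2]-z)<.02)]; print("door",z,len(q),np.percentile(q[:,0],[5,50,95]) if len(q) else '')
E
```

```text
[0.423 0.105 0.236]
0.0 249 radial max 0.019804930625849322 0.015691867739669938 lat -0.04040965556149457 0.04609724071000815
0.05 812 radial max 0.05636690978342761 0.046151702668444546 lat -0.07840646510298532 0.09858393913016486
0.1 1752 radial max 0.05640306912246902 0.04363179305770604 lat -0.10048259321420289 0.10076786786830444
0.15 648 radial max 0.03364397547589403 0.02335344049695754 lat -0.05924422227617714 0.043057494041263564
0.2 719 radial max 0.03528520014928428 0.02527054355042745 lat -0.0457032088084304 0.04439425926653246
0.25 761 radial max 0.030380556309492508 0.025228118854033747 lat -0.020467006893607337 0.05146613167251938
0.3 817 radial max 0.03369738601688861 0.02542435776219359 lat -0.058167564848184396 0.05494189992940962
0.35 2385 radial max 0.05239073525440116 0.04365468223917975 lat -0.06548005563396538 0.05683557883261664
0.4 10294 radial max 0.044600675199987255 0.03025141614572873 lat -0.06822692173889569 0.05496801011953299
0.45 847 radial max -0.11396195220461468 -0.12421937808012858 lat -0.04880923732537093 0.006955338899217817
door 0.2 164 [0.698 0.703 0.707]
door 0.25 218 [0.703 0.707 0.711]
door 0.3 207 [0.708 0.712 0.716]
door 0.35 209 [0.712 0.717 0.721]
```

>>> arm_command:
  targets:
    - {"x": 25,"y": -49,"z": 0,"turn": 0.6}
    - {"x": 25,"y": -49,"z": 0,"turn": 0.6}
    - {"x": 25,"y": -49,"z": 0,"turn": 0.6}
    - {"x": 25,"y": -49,"z": 0,"turn": 0.6}
    - {"x": 25,"y": -49,"z": 0,"turn": 0.6}
    - {"x": 25,"y": -49,"z": 0,"turn": 0.6}
    - {"x": 27,"y": -51,"z": -10,"turn": 0.6}
    - {"x": 0,"y": 0,"z": -40,"turn": 0}
    - {"x": 0,"y": 0,"z": -45,"turn": 0}
    - {"x": 0,"y": 0,"z": -30,"turn": 0}
    - {"x": 0,"y": 0,"z": -20,"turn": 0}
    - {"x": 0,"y": 0,"z": 0,"turn": 0}

```text
t: 11.68
eef_pos: [0.5991, -0.2397, 0.0895]
ee_rot: [[-0.997, -0.072, -0.002], [-0.072, 0.997, 0.0], [0.002, 0.001, -1.0]]
force: [-0.2, 1.1, 0.1]
gripper_width: 0.693
grasp_force: 0.0
```

```bash
python3 - <<'E'
from h import *
b=snapshot("side");a=snapshot("top")
A=cv2.resize(a["image"][130:270,280:420],(400,400),interpolation=cv2.INTER_CUBIC);B=cv2.resize(b["image"][100:260,250:410],(400,400),interpolation=cv2.INTER_CUBIC)
cv2.imwrite("pics/c4.png",np.hstack([A,B])[:,:,::-1])
print(arm.state()["eef_pos"],arm.state()["force"])
E
```

```text
[ 0.60037031 -0.24035713  0.09176195] [ 0.06632484 -0.06165204  1.55924985]
```

View pics/c4.png

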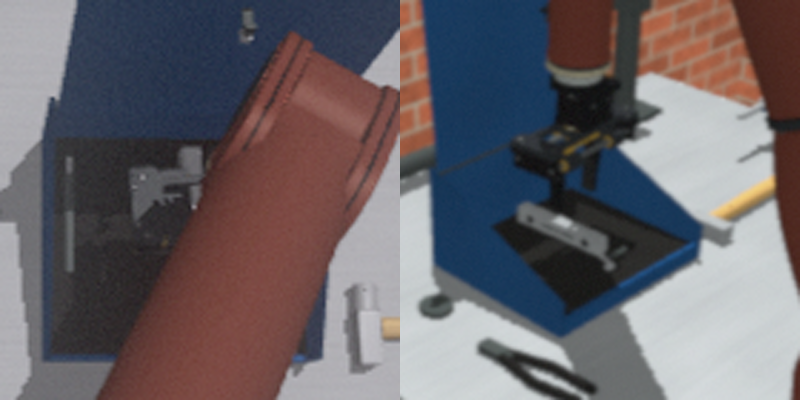

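The fingers straddle the bar inside the open case, with the wrist clear of the door. I'll descend and grip.

>>> arm_command:
  targets:
    - {"x": 0,"y": 0,"z": -30,"turn": 0}
    - {"x": 0,"y": 0,"z": -22,"turn": 0}
    - {"x": 0,"y": 0,"z": -10,"turn": 0}
    - {"x": 0,"y": 0,"z": -3,"turn": 0}
    - {"x": 0,"y": 0,"z": 0,"turn": 0}

```text
t: 12.4
eef_pos: [0.6, -0.2403, 0.0262]
ee_rot: [[-0.997, -0.072, 0.001], [-0.072, 0.997, -0.0], [-0.001, -0.0, -1.0]]
force: [0.1, -0.1, -0.4]
gripper_width: 0.693
grasp_force: 0.0
```

>>> arm_command:
  targets:
    - {"x": 0,"y": 0,"z": -1,"turn": 0}
    - {"x": 0,"y": 0,"z": 0,"turn": 0}
    - {"x": 0,"y": 0,"z": 0,"turn": 0}
    - {"x": 0,"y": 0,"z": 0,"turn": 0}
    - {"x": 0,"y": 0,"z": 0,"turn": 0}
    - {"x": 0,"y": 0,"z": 0,"turn": 0}
  jaw: 0
  grip_force: 45

```text
t: 13.15
eef_pos: [0.5997, -0.2398, 0.0247]
ee_rot: [[-0.997, -0.072, -0.0], [-0.072, 0.997, 0.0], [0.0, 0.0, -1.0]]
force: [-0.8, 1.5, 1.3]
gripper_width: 0.225
grasp_force: 45.0
```

The grip is good at 19.6 mm, but the fingertips sit so low that they would hit the 8 mm plate when placing. I'll regrip about 8 mm higher.

>>> arm_command:
  targets:
    - {"x": 0,"y": 0,"z": 0,"turn": 0}
    - {"x": 0,"y": 0,"z": 0,"turn": 0}
    - {"x": 0,"y": 0,"z": 4,"turn": 0}
    - {"x": 0,"y": 0,"z": 4,"turn": 0}
    - {"x": 0,"y": 0,"z": 0,"turn": 0}
  jaw: 35

```text
t: 13.78
eef_pos: [0.6, -0.2402, 0.0332]
ee_rot: [[-0.997, -0.072, 0.001], [-0.072, 0.997, -0.0], [-0.001, -0.0, -1.0]]
force: [0.6, -0.5, -0.7]
gripper_width: 0.399
grasp_force: 0.0
```

>>> arm_command:
  targets:
    - {"x": 0,"y": 0,"z": 0,"turn": 0}
    - {"x": 0,"y": 0,"z": 0,"turn": 0}
    - {"x": 0,"y": 0,"z": 0,"turn": 0}
    - {"x": 0,"y": 0,"z": 0,"turn": 0}
  jaw: 0
  grip_force: 55

```text
t: 14.28
eef_pos: [0.5996, -0.24, 0.0325]
ee_rot: [[-0.997, -0.072, -0.0], [-0.072, 0.997, 0.0], [0.0, 0.0, -1.0]]
force: [-0.3, 0.3, -0.2]
gripper_width: 0.226
grasp_force: 55.0
```

>>> arm_command:
  targets:
    - {"x": 0,"y": 0,"z": 10,"turn": 0}
    - {"x": 0,"y": 0,"z": 25,"turn": 0}
    - {"x": -3,"y": 0,"z": 35,"turn": 0}
    - {"x": -6,"y": 0,"z": 40,"turn": 0}
    - {"x": -6,"y": 0,"z": 45,"turn": 0}
    - {"x": -10,"y": 0,"z": 40,"turn": 0}
    - {"x": -15,"y": 20,"z": 10,"turn": 0}
    - {"x": -20,"y": 40,"z": 0,"turn": 0}
    - {"x": -20,"y": 50,"z": 0,"turn": 0}
    - {"x": -20,"y": 50,"z": 0,"turn": 6}
    - {"x": 0,"y": 50,"z": 0,"turn": 8}
    - {"x": 0,"y": 50,"z": 0,"turn": 8}

```text
t: 15.78
eef_pos: [0.499, 0.0211, 0.2382]
ee_rot: [[-0.896, -0.444, 0.001], [-0.444, 0.896, 0.001], [-0.001, 0.0, -1.0]]
force: [0.5, 0.0, -4.8]
gripper_width: 0.224
grasp_force: 55.0
```

```bash
python3 - <<'E'
from h import *
np.set_printoptions(precision=4,suppress=True)
st=arm.state(); print(st["eef_pos"],st["joint_pos"],st["force"],st["gripper_width"])
s=snapshot("top"); save(s,"top5.png")
gr=cv2.cvtColor(s["image"],cv2.COLOR_RGB2GRAY).astype(float)
m=models.masks_of(s,"plate_edge"); print(m[0]["score"],m[0]["mask"].sum())
W=[]
for u in range(158,219):
    v0=int(241+(u-155)*4.3/65); col=gr[v0-7:v0+9,u]; d=np.clip(np.diff(col),0,None); d[d<.25*d.max()]=0
    W.append(at_z(s,(u,v0-7+.5+(np.arange(len(d))*d).sum()/d.sum()),.003))
W=np.array(W); f=np.polyfit(W[:,1],W[:,0],1)
for _ in range(3):
    r=W[:,0]-np.polyval(f,W[:,1]); ok=abs(r)<2*r.std()+1e-4; f=np.polyfit(W[ok,1],W[ok,0],1)
print("edge",f,np.degrees(np.arctan(-f[0])),ok.sum(),r[ok].std())
# side ends: along rows 205..238
for lo,hi,sg in((148,165,-1),(214,230,1)):
    E=[]
    for v in range(215,236):
        row=gr[v,lo:hi]; d=np.clip(sg*np.diff(row),0,None); d[d<.3*d.max()]=0
        E.append(at_z(s,(lo+.5+(np.arange(len(d))*d).sum()/d.sum(),v),.008))
    E=np.array(E); g=np.polyfit(E[:,0],E[:,1],1); print("end line y=",g,"at edge x .5:",np.polyval(g,.5),(E[:,1]-np.polyval(g,E[:,0])).std())
b=snapshot("side")
for sx in(s,b):
    r=models.landmark_of(sx,"plate_edge")
    if r: print(r[0],at_z(sx,r[0]["at"],0))
# side view: check predicted edge line & bar
mm=models.masks_of(b,"straightedge_mid")
if mm: P=cloud(b,mm[0]["mask"]); print("bar",mm[0]["score"],np.percentile(P,[2,50,98],axis=0))
E
```

```text
[0.499  0.0211 0.2382] [-31.562    0.1121  24.3097 104.1783  -0.0747  75.6747 109.1195] [ 0.5332  0.0203 -4.8261] 0.2239001224872977
0.68 2708
edge [0.0746 0.482 ] -4.268610513189734 60 0.0007457607033696926
end line y= [-0.0787  0.3945] at edge x .5: 0.35517492253814675 0.0004572201935547407
end line y= [0.1564 0.059 ] at edge x .5: 0.1371961161224532 0.004551451391354148
{'at': [184.0, 246.1], 'score': 0.83} [0.491  0.2632 0.    ]
{'at': [225.1, 281.4], 'score': 0.78} [0.4834 0.2659 0.    ]
bar 0.97 [[ 0.4444 -0.24    0.0304]
 [ 0.519   0.0394  0.2421]
 [ 0.7068  0.0735  0.2528]]
```

>>> arm_command:
  targets:
    - {"x": -1.6,"y": 21,"z": 0,"turn": -10}
    - {"x": -1.6,"y": 21,"z": 0,"turn": -10}
    - {"x": -1.6,"y": 21,"z": 0,"turn": -10}
    - {"x": -1.6,"y": 21,"z": 0,"turn": -10}
    - {"x": -1.6,"y": 21,"z": 0,"turn": -10}
    - {"x": -1.6,"y": 21,"z": 0,"turn": -10}
    - {"x": -1.6,"y": 21,"z": 0,"turn": -10}
    - {"x": -1.6,"y": 21,"z": 0,"turn": -10}
    - {"x": -1.6,"y": 21,"z": 0,"turn": -10}
    - {"x": -1.6,"y": 21,"z": 0,"turn": -10}
    - {"x": -1.6,"y": 21,"z": 0,"turn": -10}
    - {"x": -1.6,"y": 21,"z": 0,"turn": -10}

```text
t: 17.58
eef_pos: [0.4813, 0.271, 0.2377]
ee_rot: [[0.077, 0.997, 0.0], [0.997, -0.077, -0.0], [-0.0, 0.0, -1.0]]
force: [0.1, 0.5, -4.3]
gripper_width: 0.224
grasp_force: 55.0
```

>>> arm_command:
  targets:
    - {"x": 0,"y": 0,"z": -20,"turn": 0}
    - {"x": 0,"y": 0,"z": -40,"turn": 0}
    - {"x": 0,"y": 0,"z": -40,"turn": 0}
    - {"x": 0,"y": 0,"z": -40,"turn": 0}
    - {"x": 0,"y": 0,"z": -30,"turn": 0}
    - {"x": 0,"y": 0,"z": -15,"turn": 0}
    - {"x": 0,"y": 0,"z": 0,"turn": 0}
    - {"x": 0,"y": 0,"z": 0,"turn": 0}

```text
t: 18.58
eef_pos: [0.4815, 0.2722, 0.054]
ee_rot: [[0.068, 0.998, 0.002], [0.998, -0.068, 0.001], [0.001, 0.002, -1.0]]
force: [-0.1, 0.3, -3.4]
gripper_width: 0.226
grasp_force: 55.0
```

```bash
python3 - <<'E'
from h import *
np.set_printoptions(precision=4,suppress=True)
st=arm.state(); print(st["eef_pos"],st["ee_rot"],st["joint_pos"],st["force"],st["gripper_width"])
b=snapshot("side"); a=snapshot("top")
A=cv2.resize(a["image"][160:290,120:250],(400,400),interpolation=cv2.INTER_CUBIC);B=cv2.resize(b["image"][200:340,150:290],(400,400),interpolation=cv2.INTER_CUBIC)
cv2.imwrite("pics/c6.png",np.hstack([A,B])[:,:,::-1])
m=models.masks_of(b,"straightedge_mid")
if m: P=cloud(b,m[0]["mask"]); print(m[0]["score"],np.percentile(P,[2,50,98],axis=0))
E
```

```text
[0.4815 0.2722 0.054 ] [[ 0.0682  0.9977  0.0017]
 [ 0.9977 -0.0682  0.0011]
 [ 0.0013  0.0016 -1.    ]] [-46.2257  16.7535  14.0418 108.9309  -4.9159  54.7725 -33.8344] [-0.0933  0.2918 -3.3585] 0.22583508958008502
0.77 [[0.3925 0.1751 0.0072]
 [0.474  0.2968 0.0591]
 [0.5542 0.3289 0.1273]]
```

View pics/c6.png

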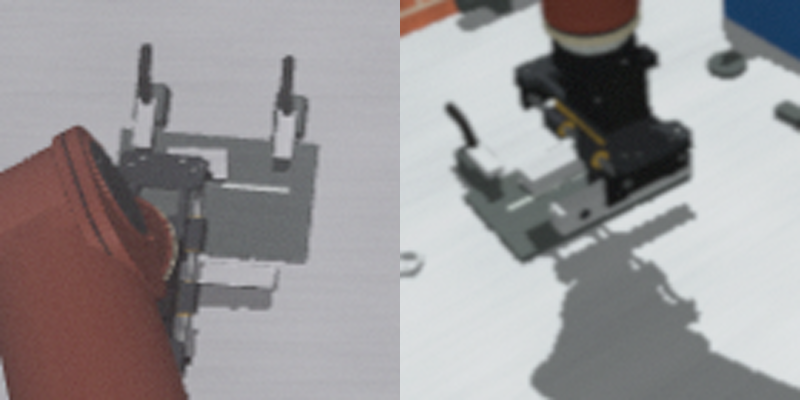

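The top view shows the bar hovering parallel to the plate edge and just outside it, at crop (240,272). I'll back off 8 mm and lower it until it touches the bench.

>>> arm_command:
  targets:
    - {"x": -8,"y": 0,"z": 0,"turn": 0}
    - {"x": 0,"y": 0,"z": -15,"turn": 0}
    - {"x": 0,"y": 0,"z": -12,"turn": 0}
    - {"x": 0,"y": 0,"z": -8,"turn": 0}
    - {"x": 0,"y": 0,"z": -3,"turn": 0}
    - {"x": 0,"y": 0,"z": 0,"turn": 0}
    - {"x": 0,"y": 0,"z": 0,"turn": 0}

```text
t: 19.6
eef_pos: [0.4728, 0.2721, 0.015]
ee_rot: [[0.068, 0.998, 0.001], [0.998, -0.068, 0.0], [0.0, 0.0, -1.0]]
force: [-0.4, -0.6, -4.1]
gripper_width: 0.227
grasp_force: 55.0
```

>>> arm_command:
  targets:
    - {"x": 0,"y": 0,"z": -1,"turn": 0}
    - {"x": 0,"y": 0,"z": -0.7,"turn": 0}
    - {"x": 0,"y": 0,"z": 0,"turn": 0}

```text
t: 19.98
eef_pos: [0.4725, 0.2719, 0.0129]
ee_rot: [[0.067, 0.998, -0.0], [0.998, -0.067, 0.0], [0.0, -0.0, -1.0]]
force: [0.4, -0.0, -3.5]
gripper_width: 0.221
grasp_force: 55.0
```

>>> arm_command:
  targets:
    - {"x": 3,"y": 0,"z": 0,"turn": 0}
    - {"x": 4,"y": -0.5,"z": 0,"turn": 0}
    - {"x": 4,"y": -0.5,"z": 0,"turn": 0}
    - {"x": 3,"y": 0,"z": 0,"turn": 0}
    - {"x": 0,"y": 0,"z": 0,"turn": 0}

```text
t: 20.6
eef_pos: [0.4868, 0.2708, 0.0129]
ee_rot: [[0.068, 0.998, 0.0], [0.998, -0.068, -0.0], [-0.0, 0.0, -1.0]]
force: [-0.5, 0.6, -4.2]
gripper_width: 0.226
grasp_force: 55.0
```

```bash
python3 - <<'E'
from h import *
a=snapshot("top");b=snapshot("side"); print(arm.state()["eef_pos"],arm.state()["force"])
A=cv2.resize(a["image"][220:265,180:230],(400,360),interpolation=cv2.INTER_CUBIC);B=cv2.resize(b["image"][220:320,180:290],(400,360),interpolation=cv2.INTER_CUBIC)
cv2.imwrite("pics/c7.png",np.hstack([A,B])[:,:,::-1])
E
```

```text
[0.48639447 0.27090139 0.0128436 ] [-0.31745607 -0.50483109 -3.35446721]
```

View pics/c7.png

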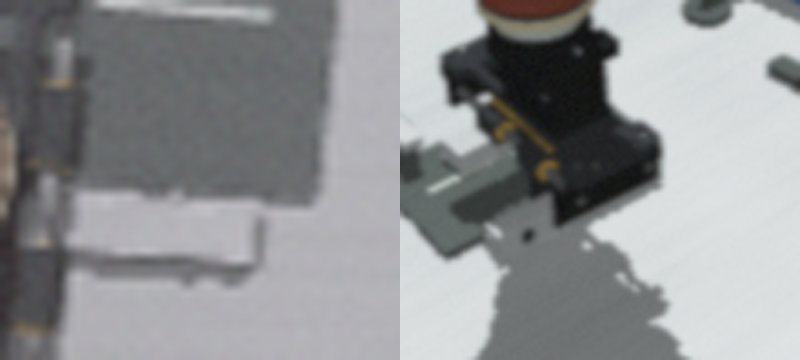

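The bar is parallel to the plate edge with a small gap, and both the plate's right end (crop 318) and the bar's right end (262) are visible. I'll close the gap with a small +y correction.

>>> arm_command:
  targets:
    - {"x": 0,"y": 3,"z": 0,"turn": 0}
    - {"x": 2,"y": 0,"z": 0,"turn": 0}
    - {"x": 1,"y": 0,"z": 0,"turn": 0}
    - {"x": 0,"y": 0,"z": 0,"turn": 0}

```text
t: 21.2
eef_pos: [0.4896, 0.2738, 0.0129]
ee_rot: [[0.068, 0.998, 0.0], [0.998, -0.068, -0.0], [-0.0, 0.0, -1.0]]
force: [-0.3, 0.3, -4.3]
gripper_width: 0.224
grasp_force: 55.0
```

>>> arm_command:
  targets:
    - {"x": 1,"y": 0,"z": 0,"turn": 0}
    - {"x": 1,"y": 0,"z": 0,"turn": 0}
    - {"x": 0,"y": 0,"z": 0,"turn": 0}

```text
t: 21.58
eef_pos: [0.4916, 0.2739, 0.0129]
ee_rot: [[0.068, 0.998, 0.0], [0.998, -0.068, 0.0], [0.0, 0.0, -1.0]]
force: [0.8, 0.6, -4.2]
gripper_width: 0.222
grasp_force: 55.0
```

>>> arm_command:
  targets:
    - {"x": 1,"y": 0,"z": 0,"turn": 0}
    - {"x": 0.5,"y": 0,"z": 0,"turn": 0}
    - {"x": 0,"y": 0,"z": 0,"turn": 0}

```text
t: 21.95
eef_pos: [0.493, 0.2739, 0.0129]
ee_rot: [[0.068, 0.998, -0.0], [0.998, -0.068, 0.0], [0.0, -0.0, -1.0]]
force: [-0.7, 0.3, -5.4]
gripper_width: 0.224
grasp_force: 55.0
```

>>> arm_command:
  targets:
    - {"x": 1,"y": 0,"z": 0,"turn": 0}
    - {"x": 0.5,"y": 0,"z": 0,"turn": 0}
    - {"x": 0,"y": 0,"z": 0,"turn": 0}

```text
t: 22.32
eef_pos: [0.4942, 0.274, 0.0128]
ee_rot: [[0.068, 0.998, -0.001], [0.998, -0.068, -0.0], [-0.0, -0.001, -1.0]]
force: [-0.5, 0.1, -4.3]
gripper_width: 0.224
grasp_force: 55.0
```

>>> arm_command:
  targets:
    - {"x": 0.7,"y": 0,"z": 0,"turn": 0}
    - {"x": 0.5,"y": 0,"z": 0,"turn": 0}
    - {"x": 0,"y": 0,"z": 0,"turn": 0}

```text
t: 22.7
eef_pos: [0.4946, 0.274, 0.0127]
ee_rot: [[0.067, 0.998, -0.002], [0.998, -0.067, -0.0], [-0.001, -0.002, -1.0]]
force: [-5.8, 0.7, -0.8]
gripper_width: 0.223
grasp_force: 55.0
```

```bash
python3 - <<'E'
from h import *
s=arm.state();print(s["eef_pos"],s["force"],s["wrist_torque"])
E
```

```text
[0.4945563  0.27398518 0.01266272] [-5.75896259  0.69972212 -0.84455621] [ 0.04056161  1.45950563 -0.2348795 ]
```

>>> arm_command:
  targets:
    - {"x": 0.7,"y": 0,"z": -0.2,"turn": 0}
    - {"x": 0.5,"y": 0,"z": -0.2,"turn": 0}
    - {"x": 0,"y": 0,"z": 0,"turn": 0}

```text
t: 23.08
eef_pos: [0.4946, 0.274, 0.0125]
ee_rot: [[0.067, 0.998, -0.004], [0.998, -0.067, -0.001], [-0.001, -0.004, -1.0]]
force: [-11.9, -1.3, 5.9]
gripper_width: 0.223
grasp_force: 55.1
```

```bash
python3 - <<'E'
from h import *
s=arm.state();print(s["eef_pos"],s["ee_rot"],s["force"],s["wrist_torque"])
E
```

```text
[0.49459634 0.27400409 0.01249424] [[ 6.70925763e-02  9.97737542e-01 -4.28760363e-03]
 [ 9.97746273e-01 -6.70961476e-02 -6.94430366e-04]
 [-9.80540932e-04 -4.23134942e-03 -9.99990567e-01]] [-11.90273694  -1.26352809   5.86466207] [-0.24638598  2.71868671 -0.22057021]
```

The bar is flush: the push force rose with no added yaw moment, and it rests on the bench. I'll relax the push and release.

>>> arm_command:
  targets:
    - {"x": -0.8,"y": 0,"z": 0.3,"turn": 0}
    - {"x": -0.5,"y": 0,"z": 0,"turn": 0}
    - {"x": 0,"y": 0,"z": 0,"turn": 0}
  grip_force: 10

```text
t: 23.45
eef_pos: [0.4946, 0.2739, 0.0125]
ee_rot: [[0.067, 0.998, -0.002], [0.998, -0.067, -0.001], [-0.001, -0.002, -1.0]]
force: [-5.9, 0.6, -2.8]
gripper_width: 0.228
grasp_force: 10.0
```

>>> arm_command:
  targets:
    - {"x": 0,"y": 0,"z": 0,"turn": 0}
    - {"x": 0,"y": 0,"z": 0,"turn": 0}
    - {"x": 0,"y": 0,"z": 0,"turn": 0}
    - {"x": 0,"y": 0,"z": 0,"turn": 0}
    - {"x": 0,"y": 0,"z": 5,"turn": 0}
    - {"x": 0,"y": 0,"z": 20,"turn": 0}
    - {"x": 0,"y": 0,"z": 40,"turn": 0}
    - {"x": -20,"y": 0,"z": 50,"turn": 0}
    - {"x": -20,"y": 30,"z": 50,"turn": 0}
    - {"x": -20,"y": 55,"z": 10,"turn": 0}
    - {"x": -20,"y": 55,"z": 0,"turn": 0}
    - {"x": -20,"y": 55,"z": 0,"turn": 0}
  jaw: 45

```text
t: 24.95
eef_pos: [0.395, 0.4706, 0.1888]
ee_rot: [[0.068, 0.998, 0.001], [0.998, -0.068, 0.001], [0.001, 0.001, -1.0]]
force: [0.4, -0.9, 0.2]
gripper_width: 0.515
grasp_force: 0.0
```

>>> arm_command:
  targets:
    - {"x": -20,"y": 55,"z": 0,"turn": 0}
    - {"x": -20,"y": 50,"z": 0,"turn": 0}
    - {"x": 0,"y": 30,"z": 0,"turn": 0}
    - {"x": 0,"y": 0,"z": 0,"turn": 0}

```text
t: 25.45
eef_pos: [0.354, 0.606, 0.1872]
ee_rot: [[0.064, 0.998, -0.001], [0.998, -0.064, -0.0], [-0.0, -0.001, -1.0]]
force: [-0.2, -1.3, -0.2]
gripper_width: 0.516
grasp_force: 0.0
```

```bash
python3 - <<'E'
from h import *
np.set_printoptions(precision=4,suppress=True)
a=snapshot("top");b=snapshot("side"); print(arm.state()["eef_pos"],arm.state()["force"])
A=cv2.resize(a["image"][200:270,140:240],(560,392),interpolation=cv2.INTER_CUBIC);B=cv2.resize(b["image"][220:320,160:220+40],(240,240));B=cv2.resize(b["image"][225:315,165:275],(480,392),interpolation=cv2.INTER_CUBIC)
cv2.imwrite("pics/c8.png",cv2.resize(np.hstack([A,B]),(800,302))[:,:,::-1])
m=models.masks_of(a,"straightedge_mid")[0];P=cloud(a,m["mask"]);T=P[P[:,2]>.018]
print(m["score"],cv2.minAreaRect((T[:,:2]*1000).astype(np.float32)),np.percentile(P[:,2],[5,50,95]))
r=models.landmark_of(a,"cabinet_door"); print(r[:1])
E
```

```text
[0.356  0.6033 0.1877] [ 0.2628  0.2051 -0.4121]
0.76 ((492.1221618652344, 251.80740356445312), (150.05747985839844, 20.374467849731445), 85.885009765625) [0.0033 0.0233 0.0277]Traceback (most recent call last):
  File "<stdin>", line 8, in <module>
ValueError: it knows: cabinet, disc, door_hinge, door_press, hammer, offcut, plate_edge, pliers, punch, straightedge_mid, wrench
```

View pics/c8.png

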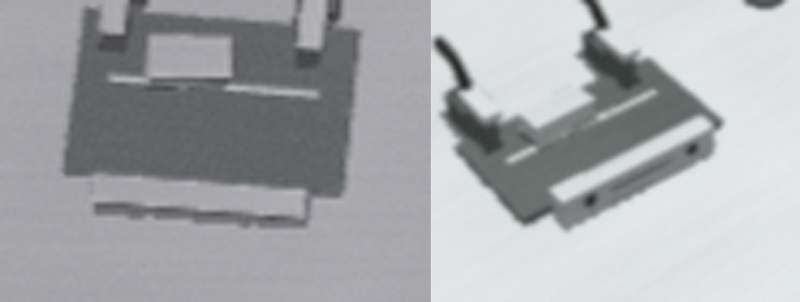

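The bar stands flush along the plate's near edge (crop row ~185), about 2–3 mm off centre, and nothing else has moved. I'm handing the job in.

```bash
python3 -c "
from workcell import arm; print(arm.close_job())"
```

```text
the job is handed in; nothing more can be done
None
```

I handed the job in: the case door is open, and the straightedge lies released on the bench, flush against the clamped plate's near edge and about 2–3 mm off centre. The door press peaked at about 10.5 N against its stop, and the arm finished clear of everything at about 25.5 s.

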